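# Key a star wheel onto the bottling line's drive shaft

## Task

Refit the blue star wheel on the bottling drive: drop the square steel key into the slot of the upright shaft so that it stands on the bottom of its pocket, then slide the wheel's hub down over shaft and key, keyway on the key, until it sits fully home and flat on the nose, and let go. Feel for the keyway gently and lower the wheel by hand: never force it or let it drop (45 N is too much), keep it level, and leave the other pins, bottles and tools where they are.

Things in the scene. Friction and masses are not known exactly. Their poses are not given: they have to be found in the camera images.
- drive: Fixed drive: grey gearbox plate 130 x 120 x 36 mm, on it an aluminium nose 70 x 70 mm (flat top 80 mm above the table), from its centre an upright steel shaft, 28 mm diameter. Origin on the table under the shaft's axis, z up. A key slot 11.6 mm wide runs down the shaft's side facing the drive's +x, open at the top, its floor 8.2 mm from the axis.
- shaft_top (a point): Centre of the shaft's top end, 140 mm above the table; the last 6 mm below it are tapered. The shaft does not turn. Axes as the drive's.
- pocket (a point): Centre of the floor of the square blind key pocket, 11.6 x 11.6 mm, that carries the slot on 40 mm deep into the nose's top: 14 mm from the shaft's axis along the drive's +x, 40 mm above the table. A key standing on it reaches 120 mm above the table, 20 mm below the shaft's top, and sticks out 5 mm from the shaft. Axes as the drive's.
- seat (a point): On the shaft's axis at the level of the nose's flat top (80 mm above the table), where the hub's underside lies when home. Axes as the drive's.
- key: Loose key: square bright-steel bar 10 x 10 x 80 mm, foot slightly chamfered, 62 g, upright in one of the stand's three holes. Origin at its foot's centre, z to its top, x and y square to its faces, all sides alike. It falls freely down slot and pocket (0.8 mm play a side): hold its top 13 mm, let go once its foot is in the pocket, with the fingertips just above the shaft's top.
- stand: Fixed black stand 160 x 56 x 40 mm with three square holes 30 mm deep (12 mm wide) in a row along its x, 50 mm apart; a pin's foot stands 10 mm above the table. Origin under its centre, on the table. May be turned up to 17 degrees either way.
- wheel: Star wheel, loose, about 0.55 kg, lying flat: blue plastic disc 12 mm thick, six lobes out to 73 mm from the axis, white dot on the lobe at its +x, and a round steel hub, 56 mm diameter, that stands 38 mm above the disc (grip it there). Origin on the axis at the underside of disc and hub, z up. The wheel starts turned up to 35 degrees either way.
- hub_top (a point): Centre of the hub's upper end, 50 mm above the wheel's underside. A round bore, 29.6 mm (0.8 mm play round the shaft), and one keyway, 11 mm wide and out to 21.5 mm from the axis, go right through. The hub is clamped (holds 0.6 N m) at a timing angle that no pose shows: the keyway lies anywhere within 40 degrees either side of the disc's +x.
- key_end (a point): Top end of where the seated key stands, 120 mm above the table, 14 mm from the shaft's axis. The hub sliding down the shaft stops here, its underside 120 mm above the table, unless its keyway is within about 3 degrees of the key: turned lightly over it in small steps it finds the key and then slides freely down to the nose. Axes as the drive's.
- dowel: Round brass dowel pin 10 mm diameter, 80 mm long, in another hole of the stand; not the key, leave alone. Origin at its foot.
- gauge: Round orange plastic pin 10 mm diameter, 65 mm long, in another hole of the stand; leave alone. Origin at its foot.
- bottle_a: Green capped bottle, 72 mm diameter, 260 mm high, leave alone. Origin under it.
- bottle_b: Second green capped bottle, 72 mm diameter, 260 mm high, leave alone. Origin under it.
- spanner: Spanner lying on the table, leave alone.
- cap_bowl: Steel bowl, 120 mm wide, 50 mm high, leave alone.
- jar: Amber jar, 68 mm diameter, 90 mm high, leave alone.
- brush: Cleaning brush lying on the table, leave alone.

How it is judged:
By the outcome, as a careful person would: the job done as asked, in the order asked, and still so for the second after the job is handed in, with the robot touching nothing.
It also fails if it takes over 72 s, if anything falls off the work surface, if the arm or the gripper's body presses on something with over 40 N, if the wrist force passes 120 N, or if a joint passes its speed limit or range.

## Robot

A 6-joint arm with a two-finger parallel gripper is mounted at the origin on the work surface. World frame = base frame: x ahead of the robot, y to its left, z up, the work surface at z = 0. Lengths are in m, angles in degrees, forces in N, time in s.
With the tool pointing down it reaches from about 0.4 to 0.825 m from the base axis. Payload 7 kg.
Tool frame: the origin (TCP) lies between the finger pads; the fingertips stand 25 mm ahead of it and the grasp point (between the pads) lies 6 mm ahead of it; z points along the fingers, y is the line along which they close (so a half turn about z gives the same grasp; the last joint's range is limited). The gripper opens to 88 mm and grips with 3 to 60 N. Pads are 19 mm wide; open, the fingers measure 130 mm over their backs; the gripper's body (78 mm by 193 mm) begins 47 mm behind the grasp point.
Start: joints at [-55.628, 20.546, 0.682, 0, -70.136, -16.507], TCP at [0.207, -0.642, 0.252] pointing down, gripper open.
Joint ranges: [-176.03, 176.03], [-82.01, 121.73], [-58.28, 71.71], [-173.87, 95.51], [-174.79, -0.11], [-173.66, 173.66]. Speed limits (degrees/s): [136.94, 136.94, 172.46, 180, 180, 180].

## Interface

Orientations are given as [roll, pitch, yaw] about the fixed x, y, z axes, in that order (R = Rz(yaw) Ry(pitch) Rx(roll)).
In Python, from plant import ctrl gives the robot as it stands.
- The arm moves only by the shell command python3 drive.py, which reads ROWS from standard input. ROWS is a JSON object whose key "moves" holds a list of rows, 1 to 8 of them, each of 5 numbers: dx, dy, dz in cm, then a turn about the tool's z in units of 5 degrees, then the finger opening in m; each row is the pose to reach, as a shift and turn from the pose commanded when the command began, along the tool's axes at that moment; what a row does not reach only later rows make up. A row lasts 1/8 s, in which the tool goes at most 0.0625 m and 10.7 degrees, less where a joint would pass 70% of its speed; a pose out of reach is approached as far as the arm can. The fingers move at their own pace and stop on an object; the grip force is fixed at half the most. Time passes only in rows, so rows that do not move let the fingers close. It prints the time, the measured TCP pose, the force, the opening and the grip force at its end. Input that does not fit is refused with a message, and nothing moves.
- ctrl.get_obs(): the state, without advancing time (a new reading comes with each control period).
- ctrl.snapshot(name): name is "scene" or "side" or "wrist"; returns a dict with "frame" (384x512x3 uint8, red, green, blue), "z_map" (384x512 float32, m along the optical axis (not along the pixel's ray), 0 where there is no reading), "fovy" (degrees; the focal length in pixels is half the picture's height over the tangent of half this angle, whatever the lens; pixels are square), "cx", "cy" (the principal point, pixels), "k1" (the pictures are not rectified: a ray, as slopes to the right and down, at radius r is drawn at 1 + k1 r^2 times it, then the intrinsics apply), "R" (3x3) and "t" (3): a world point X has camera coordinates R X + t; the wrist camera has in their place "T_tool_cam" (4x4, takes a point from camera to tool coordinates, whose origin is the TCP and whose axes are the flange's). Camera axes: x right, y down, z forward; pixel columns grow to the right and rows downward; lengths in m; the calibration is good to about 2 mm. A picture is of the moment at which its call begins: read the wrist's pose just before it.
- ctrl.close_job(): hands the job in; it is judged then, once.
The state is a dict: "clock": time; "joint_pos": joint angles; "qvel": joint speeds; "tau": joint torques, N m; "tool_pos": TCP position; "orientation": TCP orientation; "force": force on the tool from outside, world axes, zero at the start; "moment": the same for the moment, N m; "opening": finger opening in m; "gripper_force": force on a finger pad.
Only numpy, scipy, OpenCV 4.12 (cv2) and the standard library are available. Lean on these libraries where they do the work, as an engineer would, in place of code of your own. Each camera call takes 0.05 s, during which the arm holds its last target. There are 200 camera calls.

## Working session

There is one attempt and no reset: what is moved stays moved. The work goes in short steps, Python scripts to look and compute and a shell command to move; the robot and the scene stay as the last step left them, time stands still between calls to the robot, and variables do not carry over. Pictures are saved under pics/ and viewed, at most 12 in all, crops included, and the job is handed in when it is done.

```bash
ls; mkdir -p pics
cat > h.py <<'E'
import numpy as np, cv2
from scipy.spatial.transform import Rotation as Ro
from plant import ctrl
def tool():
    o=ctrl.get_obs(); T=np.eye(4); T[:3,:3]=Ro.from_euler('xyz',o['orientation'],degrees=True).as_matrix(); T[:3,3]=o['tool_pos']; return o,T
def snap(n):
    o,T=tool(); s=ctrl.snapshot(n); h,w=s['z_map'].shape
    f=h/2/np.tan(np.radians(s['fovy']/2))
    K=np.array([[f,0,s['cx']],[0,f,s['cy']],[0,0,1]])
    s['K']=K
    # forward r (undistorted) -> (1+k1 r^2) r
    uv=np.stack(np.meshgrid(np.arange(w),np.arange(h)),-1).reshape(-1,2).astype(float)
    n_=cv2.undistortPointsIter(uv[:,None],K,np.array([s['k1'],0,0,0]),None,None,(3,50,1e-9))[:,0]
    z=s['z_map'].reshape(-1,1); pc=np.hstack([n_*z,z])
    if n=='wrist': A=T@s['T_tool_cam']
    else:
        A=np.eye(4); A[:3,:3]=np.array(s['R']).T; A[:3,3]=-A[:3,:3]@np.array(s['t'])
    s['A']=A
    X=pc@A[:3,:3].T+A[:3,3]; X[z[:,0]==0]=np.nan
    s['X']=X.reshape(h,w,3); s['rays']=(np.hstack([n_,np.ones_like(z)])@A[:3,:3].T).reshape(h,w,3)
    return s
def save(s,name,sc=1):
    im=s['frame'][:,:,::-1]; cv2.imwrite('pics/'+name,cv2.resize(im,None,fx=sc,fy=sc))
def to_tool(p):  # world delta needed in tool axes
    o,T=tool(); return T[:3,:3].T@(np.array(p)-T[:3,3])
E
python3 - <<'E'
from h import *
o,T=tool(); print(o)
for n in('scene','side','wrist'):
    s=snap(n); np.savez('/tmp/'+n,**{k:s[k] for k in('frame','X','A','K','rays','k1')}); save(s,n+'0.png'); print(n,s['fovy'],s['k1'],s['A'].round(3).tolist())
a=[cv2.imread('pics/%s0.png'%n) for n in('scene','side')]
cv2.imwrite('pics/both.png',cv2.resize(np.vstack(a),(0,0),fx=.78,fy=.78))
E
```

```text
drive.py
pics
plant.py
{'clock': 0.0, 'joint_pos': array([-5.56280924e+01,  2.05904875e+01,  6.33169417e-01, -1.90325446e-02,
       -7.01350946e+01, -1.65079845e+01]), 'qvel': array([-0.03538147, -0.01399016,  0.00629301,  0.04393011, -0.09431965,
        0.10932366]), 'tau': array([ 1.33079542e-03, -5.82723355e+01,  2.93060428e+01,  6.99736252e+00,
        6.99873941e-03, -1.46209027e-04]), 'tool_pos': array([ 0.2069078 , -0.64203607,  0.25063217]), 'orientation': array([ 1.79906312e+02, -9.10706590e-03, -1.62142551e+02]), 'force': array([ 0.09372096,  0.75940956, -0.40219401]), 'moment': array([-0.02843723, -0.00053953, -0.02480504]), 'gripper_force': 0.0, 'opening': 0.08759131767546338}
scene 43.71872807664382 -0.19406393154498716 [[-0.412, 0.485, -0.771, 1.711], [0.911, 0.216, -0.351, 0.539], [-0.004, -0.847, -0.531, 0.913], [0.0, 0.0, 0.0, 1.0]]
side 44.46239326501378 0.026627356054454942 [[-0.898, -0.341, 0.278, 0.208], [-0.439, 0.714, -0.546, 0.728], [-0.012, -0.612, -0.791, 1.125], [0.0, 0.0, 0.0, 1.0]]
wrist 70.25531054967493 -0.0506807772016919 [[-0.308, 0.913, 0.268, 0.135], [0.952, 0.295, 0.087, -0.665], [0.001, 0.281, -0.96, 0.384], [0.0, 0.0, 0.0, 1.0]]
```

View pics/both.png

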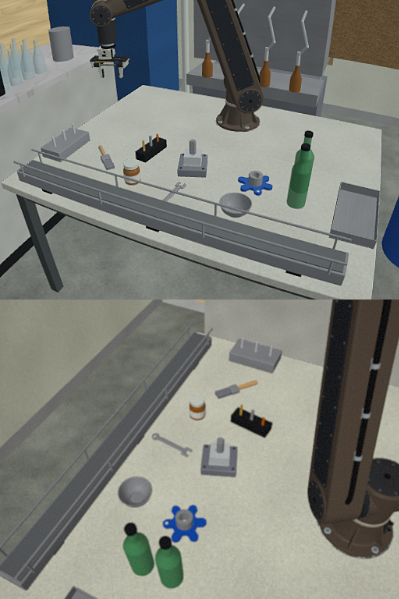

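The scene and side pictures show the black stand at side ≈(320,155) full-res, drive at ≈(282,205), wheel at ≈(236,285), and bottles next to the wheel; the steel key is the middle pin.

Run:
```python
import numpy as np,cv2
for n in('side','scene'):
    d=np.load('/tmp/%s.npz'%n); X=d['X'];f=d['frame'].astype(int)
    hsv=cv2.cvtColor(d['frame'],cv2.COLOR_RGB2HSV); H,S,V=[hsv[...,i].astype(int) for i in range(3)]
    R=(np.hypot(X[...,0],X[...,1])>.3)&(np.hypot(X[...,0],X[...,1])<.95)&(X[...,0]>-.1)
    z=X[...,2]
    def rep(name,m):
        m=m&R; P=X[m]
        if len(P)>5: print(n,name,len(P),np.median(P,0).round(3),P.min(0).round(3),P.max(0).round(3))
    rep('blue',(H>100)&(H<125)&(S>150)&(z<.05)&(z>0))
    rep('black',(V<45)&(z>.025)&(z<.06)&(S<120))
    rep('green',(H>50)&(H<85)&(S>80)&(z>.05))
    rep('orange',(H<18)&(S>150)&(z>.045)&(z<.1))
    for c,w in((.075,.087),(.035,.038),):
        rep('z%.3f'%c,(z>c-.004)&(z<c+.007)&(S<40)&(V>60))
    m=R&(z>.1)&(z<.15)&(S<60)
    k,l,st,ce=cv2.connectedComponentsWithStats(m.astype(np.uint8))
    for i in range(1,k):
        if st[i,4]>20: P=X[l==i];print('  tall',st[i],P.mean(0).round(3),P.min(0).round(3),P.max(0).round(3))
```

```text
side blue 874 [0.497 0.269 0.012] [ 0.409 -0.276  0.005] [0.57  0.323 0.042]
side black 563 [ 0.456 -0.244  0.04 ] [ 0.383 -0.29   0.025] [ 0.544 -0.217  0.048]
side green 2583 [0.523 0.444 0.167] [0.424 0.395 0.05 ] [0.585 0.468 0.264]
side orange 120 [ 0.668 -0.197  0.061] [ 0.41  -0.258  0.046] [ 0.708 -0.185  0.08 ]
side z0.075 5493 [0.863 0.056 0.075] [ 0.459 -0.66   0.071] [0.925 0.477 0.082]
side z0.035 2038 [0.566 0.006 0.037] [ 0.382 -0.714  0.031] [0.824 0.621 0.042]
  tall [ 68  60 188 238 908] [0.816 0.088 0.123] [ 0.808 -0.493  0.102] [0.824 0.491 0.132]
  tall [ 98  95  93 110 415] [0.92  0.026 0.123] [ 0.915 -0.236  0.101] [0.928 0.244 0.131]
  tall [278 176  10  18 145] [ 0.5   -0.025  0.128] [ 0.489 -0.043  0.101] [ 0.515 -0.015  0.147]
scene blue 483 [0.524 0.258 0.011] [ 0.397 -0.293  0.   ] [0.912 0.318 0.04 ]
scene black 407 [ 0.486 -0.249  0.04 ] [ 0.39  -0.299  0.025] [0.553 0.029 0.048]
scene green 1504 [0.582 0.431 0.153] [ 0.239 -0.64   0.05 ] [0.602 0.462 0.401]
scene orange 153 [ 0.712 -0.208  0.063] [ 0.418 -0.256  0.045] [ 0.728 -0.186  0.077]
scene z0.075 5265 [0.861 0.04  0.075] [ 0.46  -0.671  0.071] [0.929 0.463 0.082]
scene z0.035 1663 [0.626 0.031 0.037] [ 0.388 -0.628  0.031] [0.926 0.737 0.042]
  tall [243 179   9  15 114] [ 0.513 -0.03   0.124] [ 0.497 -0.045  0.101] [ 0.524 -0.017  0.143]
  tall [ 77 202 308  90 980] [0.821 0.06  0.122] [ 0.812 -0.474  0.1  ] [0.829 0.478 0.128]
  tall [120 240 152  53 493] [0.925 0.012 0.122] [ 0.918 -0.225  0.1  ] [0.931 0.225 0.129]
```

View pics/wrist0.png

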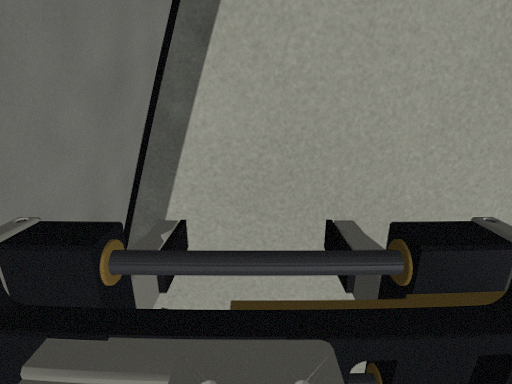

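Careful with the scale: shifts go in cm and turns go in units of 5 degrees. That gives: -0.4465 m is -44.65, 0.267 m is 26.7, 18 degrees is 3.6.

```bash
echo '{"moves": [[-44.65, 26.7, 0, 3.6, 0.088], [-44.65, 26.7, 0, 3.6, 0.088], [-44.65, 26.7, 0, 3.6, 0.088], [-44.65, 26.7, 0, 3.6, 0.088], [-44.65, 26.7, 0, 3.6, 0.088], [-44.65, 26.7, 0, 3.6, 0.088], [-44.65, 26.7, 0, 3.6, 0.088], [-44.65, 26.7, 0, 3.6, 0.088]]}' | python3 drive.py
echo '{"moves": [[-4, 2.4, 0, 0, 0.088], [-4, 2.4, 0, 0, 0.088]]}' | python3 drive.py
python3 - <<'E'
from h import *
o,T=tool(); print(o['tool_pos'],o['orientation'])
s=snap('wrist'); np.savez('/tmp/w1',**{k:s[k] for k in('frame','X','A','K','rays','k1')}); save(s,'w1.png')
E
```

```text
clock: 1.15
tool_pos: [0.5364, -0.2663, 0.2516]
orientation: [180.0, 0.0, 179.9]
force: [0.4, -0.8, -0.3]
opening: 0.0876
gripper_force: 0.0
clock: 1.4
tool_pos: [0.5776, -0.242, 0.2506]
orientation: [180.0, -0.1, -179.9]
force: [-1.3, -0.5, -1.2]
opening: 0.0876
gripper_force: 0.0
[ 0.57764935 -0.24200662  0.25057915] [ 1.79989107e+02 -5.04598551e-02 -1.79946013e+02]
```

View pics/w1.png

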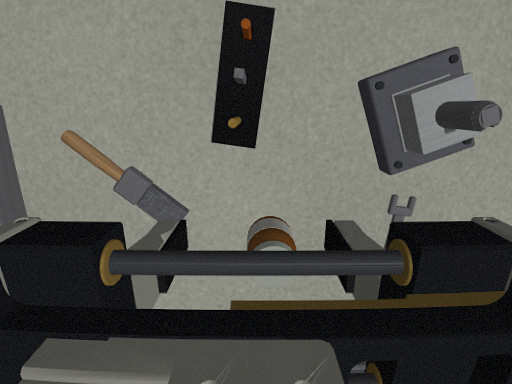

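The wrist picture shows the stand with orange gauge (246,25), square steel key (240,75), brass dowel (235,122), and the drive with its shaft top at (490,115).

Run:
```python
import numpy as np,cv2
d=np.load('/tmp/w1.npz'); X=d['X'];f=d['frame']
a=cv2.resize(f[60:180,400:512],None,fx=5,fy=5,interpolation=cv2.INTER_CUBIC)[:,:,::-1]
cv2.imwrite('pics/w1c.png',a)
z=X[...,2]; V=f.max(-1).astype(int)
def rect(m,name):
    k,l,st,ce=cv2.connectedComponentsWithStats(m.astype(np.uint8)); i=1+st[1:,4].argmax(); P=X[l==i]
    r=cv2.minAreaRect((P[:,:2]*1000).astype(np.float32)); print(name,len(P),'c %.1f %.1f size %.1f %.1f ang %.1f'%(r[0]+r[1]+(r[2],)),'z',np.median(P[:,2]).round(4))
yy,xx=np.mgrid[:384,:512]
up=yy<215
rect(up&(z>.033)&(z<.046)&(xx<300)&(xx>190),'stand')
rect(up&(z>.032)&(z<.040)&(xx>340),'plate')
rect(up&(z>.074)&(z<.086)&(xx>340),'nose')
rect(up&(z>.134)&(z<.146)&(xx>340),'shafttop')
for n,(x,y) in dict(g=(246,25),k=(240,75),d=(235,122)).items():
    m=np.zeros_like(up); m[y-12:y+12,x-12:x+12]=1; P=X[m&(z>.05)]; t=P[P[:,2]>np.percentile(P[:,2],90)-.006]
    r=cv2.minAreaRect((t[:,:2]*1000).astype(np.float32)); print(n,len(t),t.mean(0).round(4),r)
```

```text
stand 6263 c 466.7 -259.9 size 56.4 160.8 ang 81.7 z 0.0404
plate 4601 c 505.5 -31.4 size 130.6 120.6 ang 20.4 z 0.0361
nose 3021 c 505.6 -31.0 size 71.1 71.7 ang 20.1 z 0.0801
shafttop 701 c 505.0 -32.6 size 26.1 26.6 ang 20.0 z 0.1395
g 88 [ 0.4183 -0.2531  0.0749] ((418.072021484375, -253.10340881347656), (9.351509094238281, 9.054719924926758), 70.94229888916016)
k 112 [ 0.4674 -0.2599  0.0901] ((467.1375732421875, -260.0282287597656), (9.957525253295898, 10.211852073669434), 80.5858154296875)
d 73 [ 0.5163 -0.2668  0.0901] ((516.4412231445312, -266.7720031738281), (8.886598587036133, 9.555397987365723), 46.084903717041016)
```

View pics/w1c.png

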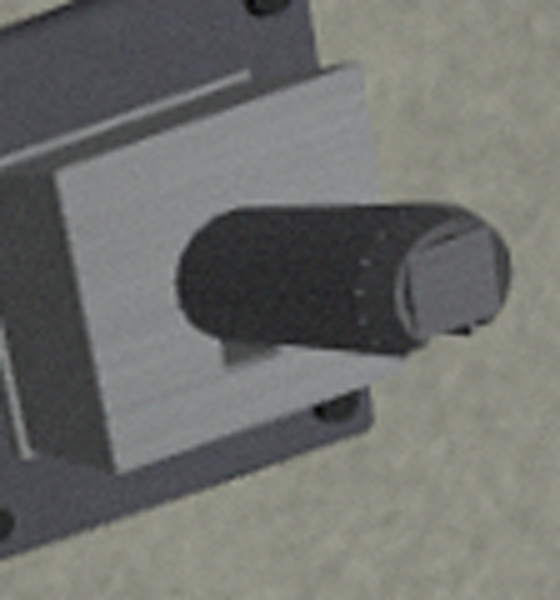

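Scaled: 0.112 m is 11.2, 0.073 m is 7.3, 80 degrees is 16.

```bash
echo '{"moves": [[7.3, 11.2, 0, 16, 0.088], [7.3, 11.2, 0, 16, 0.088], [7.3, 11.2, 0, 16, 0.088], [7.3, 11.2, 0, 16, 0.088], [7.3, 11.2, 0, 16, 0.088], [7.3, 11.2, 0, 16, 0.088], [7.3, 11.2, 0, 16, 0.088], [7.3, 11.2, 0, 16, 0.088]]}' | python3 drive.py
cat > m.py <<'E'
from h import *
def rect(X,m,name):
    k,l,st,ce=cv2.connectedComponentsWithStats(m.astype(np.uint8)); i=1+st[1:,4].argmax(); P=X[l==i]
    r=cv2.minAreaRect((P[:,:2]*1000).astype(np.float32)); print(name,st[i],len(P),'c %.1f %.1f size %.1f %.1f ang %.1f'%(r[0]+r[1]+(r[2],)),'z',np.median(P[:,2]).round(4))
def drive(s):
    X=s['X'];z=X[...,2]; near=(abs(X[...,0]-.505)<.09)&(abs(X[...,1]+.031)<.09)
    for n,a,b in(('plate',.032,.040),('nose',.074,.086),('shafttop',.136,.144)): rect(X,near&(z>a)&(z<b),n)
E
python3 - <<'E'
from m import *
o,T=tool(); print(o['tool_pos'],o['orientation'],o['joint_pos'])
s=snap('wrist'); np.savez('/tmp/w2',**{k:s[k] for k in('frame','X','A','K','rays','k1')}); save(s,'w2.png')
drive(s)
d=np.load('/tmp/w1.npz');drive(d)
E
```

```text
clock: 2.45
tool_pos: [0.5029, -0.1439, 0.2514]
orientation: [179.9, -1.1, 100.6]
force: [1.0, -0.5, -0.1]
opening: 0.0877
gripper_force: 0.0
[ 0.50289714 -0.14391699  0.2514396 ] [179.86847991  -1.08007024 100.60622625] [   4.74873533    6.41684167  -17.58439289   -1.19097626  -65.98275018
 -173.659145  ]
plate [ 213   22  119  118 5858] 5858 c 505.5 -30.5 size 130.9 119.8 ang 20.9 z 0.0362
nose [ 238   37   77   80 3656] 3656 c 505.8 -30.5 size 70.8 71.2 ang 20.8 z 0.0803
shafttop [267  53  30  34 725] 725 c 504.5 -31.5 size 24.3 26.6 ang 25.1 z 0.1399
plate [ 365   47  110  128 4601] 4601 c 505.5 -31.4 size 130.6 120.6 ang 20.4 z 0.0361
nose [ 408   72   74   83 3021] 3021 c 505.6 -31.0 size 71.1 71.7 ang 20.1 z 0.0801
shafttop [473 101  29  30 610] 610 c 504.5 -32.4 size 24.1 25.9 ang 22.8 z 0.1397
```

View pics/w2.png

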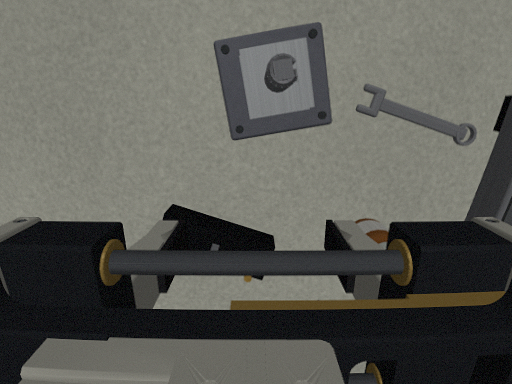

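The drive (slot facing image right, i.e. drive +x at 20.4° yaw) and both views agree within 1 mm. Axis ≈ (0.506,−0.031), key ≈ (0.4675,−0.2597). Going above the key.

Scaled: -0.1077 m is -10.77, -0.0557 m is -5.57, -71 degrees is -14.2.

```bash
echo '{"moves": [[-10.77, -5.57, 0, -14.2, 0.06], [-10.77, -5.57, 0, -14.2, 0.06], [-10.77, -5.57, 0, -14.2, 0.06], [-10.77, -5.57, 0, -14.2, 0.06], [-10.77, -5.57, 0, -14.2, 0.06], [-10.77, -5.57, 0, -14.2, 0.06], [-10.77, -5.57, 0, -14.2, 0.06], [-10.77, -5.57, 0, -14.2, 0.06]]}' | python3 drive.py
python3 - <<'E'
from h import *
print(to_tool([.4675,-.2597,.102]))
E
```

```text
clock: 3.5
tool_pos: [0.4685, -0.2604, 0.2492]
orientation: [179.0, -0.2, 171.7]
force: [0.6, -0.2, 0.6]
opening: 0.0603
gripper_force: 0.0
[ 0.00050605 -0.00209321  0.14715939]
```

```bash
echo '{"moves": [[0.05, -0.2, 3, 0, 0.06], [0.05, -0.2, 3, 0, 0.06]]}' | python3 drive.py
python3 - <<'E'
from h import *
o,T=tool(); print(T[:3,2],o['orientation'],o['joint_pos']); print(to_tool([.4675,-.2597,.102]))
E
```

```text
clock: 3.75
tool_pos: [0.4666, -0.261, 0.2174]
orientation: [178.9, -0.5, 171.6]
force: [-0.3, 0.2, 0.7]
opening: 0.0602
gripper_force: 0.0
[-0.00528273  0.01956403 -0.99979465] [178.93554165  -0.46395015 171.56316716] [ -8.9565128    9.32521717 -18.79802095  -1.19685173 -62.35548699
 -88.9248642 ]
[-0.00163736 -0.00067556  0.11541876]
```
joint_pos j1 = -9, tool at (.467,-.261): that's -29 deg bearing... j4 -1.2. Hmm j1=-8.96? But yaw=j1+j6-90 = -187.9 ✓. j1 -9 with bearing -29? 6-joint arm with shoulder offset perhaps: start bearing -72 with j1 -55.6: 16.6 offset. OK at smaller radius 20°.

The j6 limit left a ~1.2° tilt (j4 = −1.2°). I'll cancel it at the opposite limit in small steps, watching j4, then pick the key with the other half‑turn.

Scaled: -85 degrees is -17.

```bash
echo '{"moves": [[0, 0, 0, -17, 0.06], [0, 0, 0, -17, 0.06], [0, 0, 0, -17, 0.06], [0, 0, 0, -17, 0.06], [0, 0, 0, -17, 0.06], [0, 0, 0, -17, 0.06], [0, 0, 0, -17, 0.06], [0, 0, 0, -17, 0.06]]}' | python3 drive.py >/dev/null
echo '{"moves": [[0, 0, 0, -17, 0.06], [0, 0, 0, -17, 0.06], [0, 0, 0, -17, 0.06], [0, 0, 0, -17, 0.06], [0, 0, 0, -17, 0.06], [0, 0, 0, -17, 0.06], [0, 0, 0, -17, 0.06], [0, 0, 0, -17, 0.06]]}' | python3 drive.py >/dev/null
echo '{"moves": [[0, 0, 0, -17, 0.06], [0, 0, 0, -17, 0.06], [0, 0, 0, -17, 0.06], [0, 0, 0, -17, 0.06], [0, 0, 0, -17, 0.06], [0, 0, 0, -17, 0.06], [0, 0, 0, -17, 0.06], [0, 0, 0, -17, 0.06]]}' | python3 drive.py
```

```bash
cat > st.py <<'E'
from h import *
o,T=tool(); print(T[:3,2].round(4),o['orientation'].round(2),o['joint_pos'].round(2))
E
python3 st.py
echo '{"moves": [[0, 0, 0, -1.6, 0.06]]}' | python3 drive.py >/dev/null; python3 st.py
echo '{"moves": [[0, 0, 0, -0.2, 0.06]]}' | python3 drive.py >/dev/null; python3 st.py
```

```text
clock: 6.75
tool_pos: [0.4685, -0.2614, 0.2204]
orientation: [-179.6, -0.9, 67.0]
force: [1.1, 0.6, -0.1]
opening: 0.0599
gripper_force: 0.0
[-4.000e-04  1.780e-02 -9.998e-01] [-179.58   -0.93   66.98] [ -8.92   9.19 -18.57  -1.13 -62.43 166.43]
[-0.001   0.0145 -0.9999] [-179.73   -0.79   74.66] [ -8.58   9.08 -18.78  -0.92 -62.32 173.67]
[-0.0017  0.009  -1.    ] [-179.77   -0.48   75.25] [ -7.98   8.91 -19.17  -0.56 -62.09 173.49]
```

Scaled: -0.9 degrees is -0.18.

```bash
echo '{"moves": [[0, 0, 0, -0.18, 0.06]]}' | python3 drive.py >/dev/null; python3 st.py
echo '{"moves": [[0, 0, 0, 0, 0.06]]}' | python3 drive.py; python3 st.py
```

```text
[-0.0027  0.0042 -1.    ] [-179.79   -0.2    76.06] [ -7.42   8.76 -19.54  -0.25 -61.89 173.6 ]
clock: 7.25
tool_pos: [0.4694, -0.2529, 0.2195]
orientation: [-179.8, -0.2, 76.1]
force: [0.1, -0.0, 0.5]
opening: 0.0604
gripper_force: 0.0
[-0.003   0.0046 -1.    ] [-179.77   -0.21   76.07] [ -7.41   8.77 -19.56  -0.27 -61.87 173.6 ]
```

Scaled: -0.6 degrees is -0.12.

```bash
echo '{"moves": [[0, 0, 0, -0.12, 0.06], [0, 0, 0, -0.12, 0.06]]}' | python3 drive.py >/dev/null; python3 st.py
echo '{"moves": [[0, 0, 0, 16.92, 0.06], [0, 0, 0, 16.92, 0.06], [0, 0, 0, 16.92, 0.06], [0, 0, 0, 16.92, 0.06], [0, 0, 0, 16.92, 0.06], [0, 0, 0, 16.92, 0.06], [0, 0, 0, 16.92, 0.06], [0, 0, 0, 16.92, 0.06]]}' | python3 drive.py; python3 st.py
python3 -c "
from h import *
print(to_tool([.4675,-.2597,.102]))"
```

```text
[-0.0037  0.0014 -1.    ] [-1.7978e+02 -3.0000e-02  7.6500e+01] [-7.070e+00  8.680e+00 -1.979e+01 -6.000e-02 -6.175e+01  1.736e+02]
clock: 8.5
tool_pos: [0.4695, -0.2514, 0.2192]
orientation: [-179.9, 0.2, -8.5]
force: [-0.1, 0.9, -0.4]
opening: 0.0602
gripper_force: 0.0
[-0.0038  0.0015 -1.    ] [-179.95    0.23   -8.46] [-7.100e+00  8.700e+00 -1.978e+01 -7.000e-02 -6.175e+01  8.867e+01]
[-0.00033245  0.00864493  0.11723919]
```

Scaled: 0.06 m is 6, 0.09 m is 9.

```bash
echo '{"moves": [[0, 0.86, 0, 0, 0.04], [0, 0.86, 6, 0, 0.04], [0, 0.86, 9, 0, 0.04], [0, 0.86, 9, 0, 0.04]]}' | python3 drive.py
python3 - <<'E'
from h import *
v=[]
for i in range(3):
    s=ctrl.snapshot('side'); v.append(to_tool([.4675,-.2597,.102]))
print(np.array(v))
E
```

```text
clock: 9.0
tool_pos: [0.4663, -0.2598, 0.1272]
orientation: [-179.9, 0.5, -8.0]
force: [-0.6, -0.8, 0.7]
opening: 0.0398
gripper_force: 0.0
[[-0.00016249 -0.00040575  0.0270766 ]
 [-0.00111893 -0.00040424  0.02820519]
 [-0.00155294 -0.00029887  0.02875948]]
```

Scaled: 0.028 m is 2.8, -0.0008 m is -0.08.

```bash
echo '{"moves": [[-0.08, -0.03, 2.8, 0, 0.03], [-0.08, -0.03, 2.8, 0, 0.03], [-0.08, -0.03, 2.8, 0, 0.0], [-0.08, -0.03, 2.8, 0, 0.0], [-0.08, -0.03, 2.8, 0, 0.0], [-0.08, -0.03, 2.8, 0, 0.0]]}' | python3 drive.py
python3 st.py
```

```text
clock: 9.9
tool_pos: [0.4679, -0.2595, 0.1023]
orientation: [-180.0, 0.1, -8.1]
force: [-0.0, -0.7, 5.8]
opening: 0.0093
gripper_force: 30.0
[-1.9e-03  8.0e-04 -1.0e+00] [-1.7997e+02  1.1000e-01 -8.0900e+00] [-8.030e+00  1.606e+01 -2.785e+01 -4.000e-02 -4.620e+01  8.996e+01]
```

```bash
echo '{"moves": [[0, 0, -6, 0, 0], [0, 0, -12, 0, 0], [0, 0, -16, 0, 0], [1.73, -23.87, -16, -5.72, 0], [1.73, -23.87, -16, -5.72, 0], [1.73, -23.87, -16, -5.72, 0], [1.73, -23.87, -16, -5.72, 0], [1.73, -23.87, -16, -5.72, 0]]}' | python3 drive.py
python3 - <<'E'
from m import *
s=snap('wrist'); save(s,'w3.png')
drive(s)
v=[]
for i in range(5):
    s=snap('side' if i%2 else 'scene'); v.append(to_tool([.5191,-.0260,.162])); o,T=tool(); print(o['orientation'].round(2),o['gripper_force'])
    if i<2: save(s,'s3%d.png'%i)
print(np.array(v),o['joint_pos'].round(2))
a=cv2.imread('pics/s30.png')[150:240,190:310];b=cv2.imread('pics/s31.png')[150:240,230:350]
cv2.imwrite('pics/s3.png',cv2.resize(np.hstack([a,b]),None,fx=3.2,fy=3.2,interpolation=cv2.INTER_CUBIC))
E
```

```text
clock: 10.9
tool_pos: [0.5189, -0.0225, 0.2612]
orientation: [-179.8, 0.2, 20.7]
force: [0.2, -0.2, -0.5]
opening: 0.0097
gripper_force: 30.0
plate [ 213  130   92   92 4047] 4047 c 506.5 -30.3 size 128.0 120.7 ang 20.8 z 0.0363
nose [ 229  158   60   58 2433] 2433 c 505.6 -30.4 size 71.1 70.0 ang 20.2 z 0.0804
shafttop [262 194  10  21 155] 155 c 508.7 -38.0 size 20.2 9.1 ang 21.7 z 0.14
[-179.84    0.21   20.57] 29.996640980243683
[-179.84    0.21   20.5 ] 29.99649167060852
[-179.84    0.2    20.45] 29.996702671051025
[-179.84    0.19   20.41] 29.996472001075745
[-179.85    0.18   20.39] 29.996625781059265
[[ 7.58463742e-04  1.46230489e-03  9.91321088e-02]
 [ 1.11676521e-03  8.12268561e-04  9.91719469e-02]
 [ 1.23631104e-03  3.79161566e-04  9.92646236e-02]
 [ 1.29678620e-03  9.50533353e-05  9.93278120e-02]
 [ 1.24322987e-03 -1.60827402e-05  9.93954253e-02]] [ 18.64   5.52 -17.69  -0.16 -66.97  91.81]
```

View pics/s3.png

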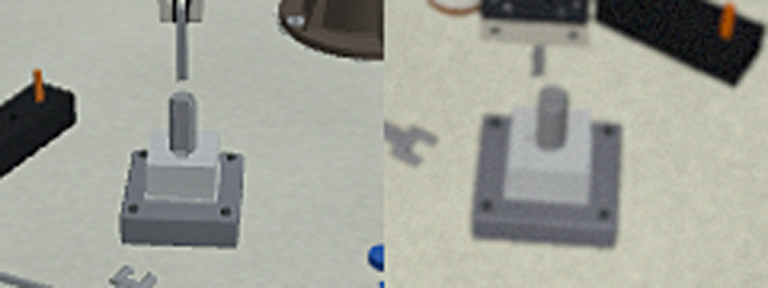

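View pics/w3.png

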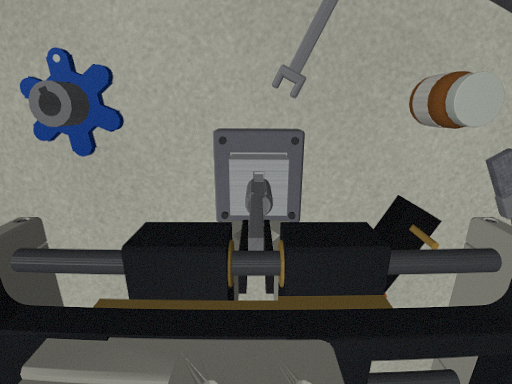

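The pictures show the key hanging just outside the slot over the drive, lined up; the wrist view also shows the wheel's keyway notch at ≈(62,88) of hub centre (47,102).

Scaled: 0.025 m is 2.5, 0.0009 m is 0.09.

```bash
echo '{"moves": [[0.09, 0, 0, 0, 0], [0.09, 0, 2.5, 0, 0], [0.09, 0, 3.5, 0, 0], [0.09, 0, 4.5, 0, 0], [0.09, 0, 4.5, 0, 0]]}' | python3 drive.py
python3 - <<'E'
from m import *
for i in range(3):
    s=snap('wrist'); o,T=tool(); print(to_tool([.5188,-.0260,.166]).round(4),o['force'].round(1),o['moment'].round(2))
save(s,'w4.png'); cv2.imwrite('pics/w4c.png',cv2.resize(s['frame'][120:250,200:320,::-1],None,fx=4.5,fy=4.5,interpolation=cv2.INTER_CUBIC))
E
```

```text
clock: 11.82
tool_pos: [0.519, -0.0254, 0.216]
orientation: [-179.8, 0.2, 20.5]
force: [-0.1, -0.4, 0.9]
opening: 0.0094
gripper_force: 30.0
[-0.0006  0.0005  0.0506] [-0.3 -0.1 -1.1] [-0.11  0.08  0.03]
[-0.0009  0.0005  0.0509] [0.8 0.3 0.4] [-0.1   0.13 -0.01]
[-0.001   0.0006  0.051 ] [-0.6 -0.  -0.6] [-0.14  0.14  0.  ]
```

View pics/w4c.png

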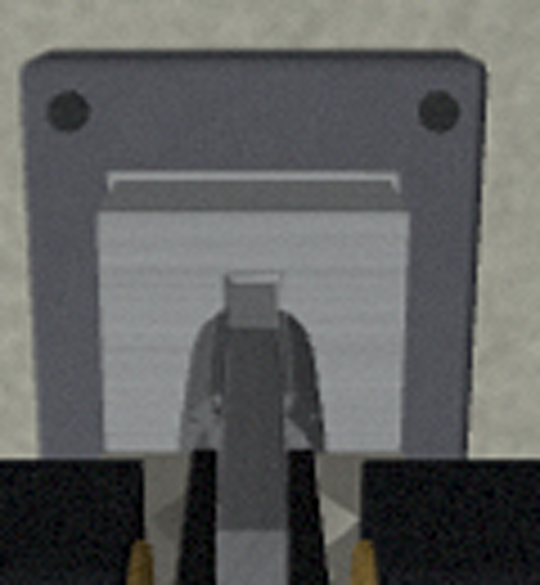

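The key's foot is in the slot, centred on the pocket (pocket edges 225–281, key foot 227–279). Lowering.

Scaled: 0.036 m is 3.6, 0.03 m is 3.

```bash
echo '{"moves": [[-0.04, 0.03, 1.5, 0, 0], [-0.04, 0.03, 3, 0, 0], [-0.04, 0.03, 3.6, 0, 0], [-0.04, 0.03, 3.6, 0, 0]]}' | python3 drive.py
echo '{"moves": [[0, 0, 0.4, 0, 0], [0, 0, 0.8, 0, 0], [0, 0, 1.1, 0, 0], [0, 0, 1.1, 0, 0]]}' | python3 drive.py
python3 - <<'E'
from m import *
for i in range(3):
    s=snap('wrist'); o,T=tool(); print(to_tool([.5188,-.0260,.166]).round(4),o['force'].round(1),o['moment'].round(2))
cv2.imwrite('pics/w5c.png',cv2.resize(s['frame'][120:250,200:320,::-1],None,fx=4.5,fy=4.5,interpolation=cv2.INTER_CUBIC))
E
```

```text
clock: 12.48
tool_pos: [0.5186, -0.0256, 0.1797]
orientation: [-179.8, 0.2, 20.5]
force: [0.7, 0.6, -1.1]
opening: 0.0096
gripper_force: 30.0
clock: 12.98
tool_pos: [0.5187, -0.0256, 0.1692]
orientation: [-179.8, 0.2, 20.5]
force: [1.3, 0.6, -1.3]
opening: 0.0097
gripper_force: 30.0
[-0.0001  0.0004  0.0034] [-0.6  0.1 -1.4] [-0.11  0.14 -0.05]
[-0.0002  0.0003  0.0035] [-0.8  0.1 -1.3] [-0.1   0.07  0.01]
[-0.0002  0.0004  0.0035] [ 0.4  0.3 -1. ] [-0.16  0.11 -0.03]
```

```bash
echo '{"moves": [[0, 0, 0.2, 0, 0], [0, 0, 0.2, 0, 0], [0, 0, 0.2, 0, 0.04], [0, 0, 0.2, 0, 0.04], [0, 0, 0.2, 0, 0.04], [0, 0, 0.2, 0, 0.04]]}' | python3 drive.py
echo '{"moves": [[0, 0, -5, 0, 0.06], [0, 0, -10, 0, 0.088], [-4, 0, -10, 0, 0.088], [-4, 0, -10, 0, 0.088]]}' | python3 drive.py
python3 - <<'E'
from m import *
o,T=tool(); print(o['tool_pos'],o['orientation'],o['joint_pos'].round(1),o['force'])
s=snap('wrist'); np.savez('/tmp/w6',**{k:s[k] for k in('frame','X','A','K','rays','k1')}); drive(s)
f=s['frame'][:,:,::-1]
X=s['X'];z=X[...,2]
yy,xx=np.mgrid[:384,:512]
# key top near
near=(np.hypot(X[...,0]-.519,X[...,1]+.026)<.02)
P=X[near&(z>.11)&(z<.128)]; print('key top',len(P),P.mean(0) if len(P) else None,np.percentile(P[:,2],[10,50,90]) if len(P) else None)
hm=(abs(z-.05)<.006)&(X[...,1]>.15)&(yy<215); ys,xs=np.where(hm); print(xs.min(),xs.max(),ys.min(),ys.max()); rect(X,hm,'hub')
bl=(f[...,0].astype(int)>f[...,2].astype(int)+60)&(X[...,1]>.1)&(z<.03); P=X[bl]; print('disc z',np.median(P,0)); print(cv2.minEnclosingCircle((P[:,:2]*1000).astype(np.float32)))
a=cv2.resize(f[:215],None,fx=1.5,fy=1.5); b=cv2.resize(f[ys.min()-20:ys.max()+20,max(xs.min()-20,0):xs.max()+20],None,fx=4,fy=4,interpolation=cv2.INTER_CUBIC)[:270]
c=np.zeros((600,768,3),np.uint8); c[:a.shape[0],:a.shape[1]]=a; c[325:325+b.shape[0],:min(b.shape[1],768)]=b[:275,:768]; cv2.imwrite('pics/w6.png',c)
E
```

```text
clock: 13.88
tool_pos: [0.5188, -0.0256, 0.1675]
orientation: [-179.8, 0.2, 20.5]
force: [-0.7, -0.4, 0.0]
opening: 0.0392
gripper_force: 0.0
clock: 14.38
tool_pos: [0.4801, -0.0402, 0.2685]
orientation: [-179.8, 0.1, 20.5]
force: [1.1, 0.3, 0.5]
opening: 0.0744
gripper_force: 0.0
[ 0.48006127 -0.04022866  0.26845272] [-1.79823142e+02  6.62951552e-02  2.04534868e+01] [ 18.5   1.4 -21.2  -0.2 -67.5  92. ] [1.13769456 0.34496593 0.46376986]
plate [ 210   97   93   96 4726] 4726 c 505.4 -30.5 size 128.4 120.4 ang 20.5 z 0.0362
nose [ 226  121   61   60 2717] 2717 c 506.0 -30.3 size 70.3 70.3 ang 20.4 z 0.0804
shafttop [242 149  27  25 489] 489 c 505.0 -30.3 size 23.4 26.0 ang 17.3 z 0.1401
key top 154 [ 0.51796013 -0.02629606  0.12016778] [0.11458109 0.1211846  0.12235998]
24 70 45 93
hub [  24   45   47   49 1367] 1367 c 507.5 248.5 size 57.9 56.2 ang 86.7 z 0.0499
disc z [0.51225421 0.22889878 0.01215032]
((509.0023498535156, 249.7801513671875), 74.31501770019531)
```

View pics/w6.png

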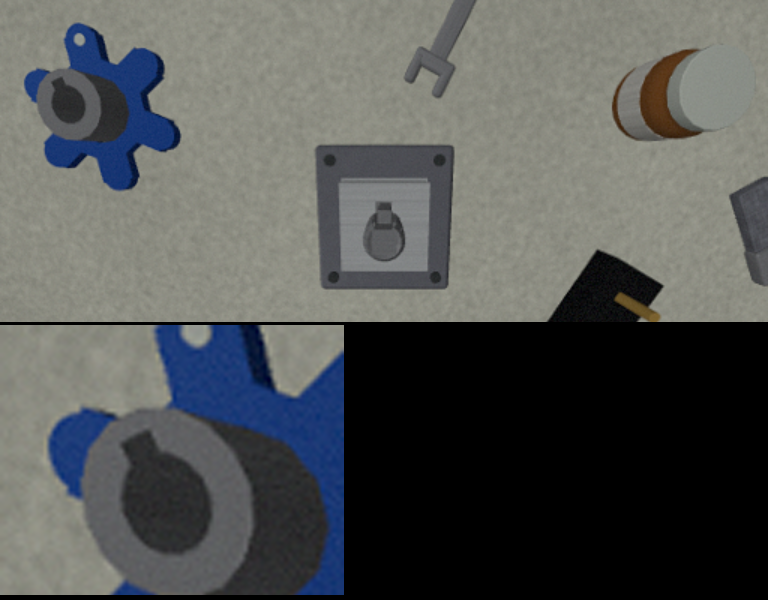

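Key seated (its top reads z = 0.120 at the pocket). The wheel's hub with keyway notch is visible (crop ≈(140,450), bore centre (167,505)); I'll take its angle from a nearer view.

```bash
cat >> m.py <<'E'
def hub(s,zt=.05,c0=(.507,.248)):
    C=s['A'][:3,3]; r=s['rays']; P=C+r*((zt-C[2])/r[...,2])[...,None]; x,y=P[...,0],P[...,1]
    X=s['X']; m=(abs(X[...,2]-zt)<.006)&(np.hypot(X[...,0]-c0[0],X[...,1]-c0[1])<.04)
    (cx,cy),rad=cv2.minEnclosingCircle((P[m][:,:2]*1000).astype(np.float32)); print('hub',cx,cy,rad,m.sum())
    V=s['frame'].max(-1).astype(float); rr=np.hypot(x*1000-cx,y*1000-cy); th=np.degrees(np.arctan2(y*1000-cy,x*1000-cx))
    ring=(rr>16.3)&(rr<20.5); med=np.median(V[ring]); d=ring&(V<med*.72); t=np.radians(th[d]); a=np.degrees(np.angle(np.exp(1j*t).mean()))
    b=(rr<20)&(V<med*.72); print('keyway',a,d.sum(),'spread',np.ptp((th[d]-a+180)%360-180),'ring',med,'dark centroid',x[b].mean()*1000,y[b].mean()*1000)
E
python3 - <<'E'
from m import *
hub(np.load('/tmp/w6.npz'))
v=to_tool([.445,.19,.25]); print(v)
for x in [(.445,.19,.25)]: pass
d=np.load('/tmp/side.npz');X=d['X'];f=d['frame'].astype(int)
g=(f[...,1]>f[...,0]+25)&(f[...,1]>f[...,2]+15)&(X[...,2]>.03)&(X[...,2]<.15)&(X[...,1]>.3)
for sel in(X[g][:,0]<.5,X[g][:,0]>=.5): print('bottle',X[g][sel].mean(0),X[g][sel].min(0),X[g][sel].max(0))
E
```

```text
hub 507.52532958984375 246.68682861328125 30.736751556396484 1367
keyway 51.639916413200986 36 spread 87.67435440919377 ring 96.0 dark centroid 508.4947106740062 249.61515659347296
[ 0.04665468 -0.22803658  0.01873692]
bottle [0.44121301 0.44771632 0.09287889] [0.42350761 0.41377816 0.03026715] [0.47634699 0.46138215 0.14998133]
bottle [0.53655665 0.45066514 0.09343346] [0.52197126 0.41362399 0.03002146] [0.57138965 0.46784214 0.14996302]
```

Careful with the scale: shifts go in cm and turns go in units of 5 degrees. That gives: -0.2228 m is -22.28, 0.045 m is 4.5, -25 degrees is -5.

```bash
echo '{"moves": [[4.35, -22.28, 0, -5, 0.088], [4.35, -22.28, 0, -5, 0.088], [4.35, -22.28, 4.5, -5, 0.088], [4.35, -22.28, 4.5, -5, 0.088], [4.35, -22.28, 4.5, -5, 0.088], [4.35, -22.28, 4.5, -5, 0.088]]}' | python3 drive.py
python3 - <<'E'
from m import *
for i in range(2):
    s=snap('wrist'); o,T=tool(); hub(s)
print(o['tool_pos'],o['orientation'],o['joint_pos'].round(1))
cv2.imwrite('pics/w7.png',s['frame'][:,:,::-1])
E
```

```text
clock: 15.18
tool_pos: [0.4445, 0.1845, 0.2227]
orientation: [-179.8, 0.1, 45.5]
force: [0.3, -0.2, 0.2]
opening: 0.0876
gripper_force: 0.0
hub 507.64794921875 249.27513122558594 28.540691375732422 1618
keyway 40.22093580588458 39 spread 35.65366612570662 ring 87.0 dark centroid 512.4395891080999 257.80519449026184
hub 507.58441162109375 249.32659912109375 28.640132904052734 1618
keyway 41.13200709638835 36 spread 30.42956277745975 ring 87.0 dark centroid 511.84554482707614 258.09261929605384
[0.44478073 0.18383575 0.22325419] [-1.79801808e+02  7.22394752e-02  4.54346366e+01] [ 45.8   3.4 -25.2  -0.2 -61.4  89.8]
```

View pics/w7.png

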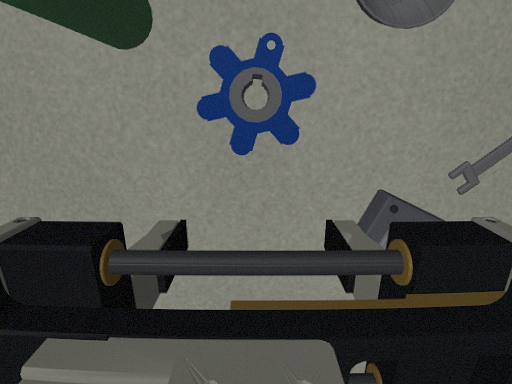

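Hub centred at pixel (255,96), keyway at (258,76): hub centre ≈ (0.5075,0.2488), radius 28.5 ✓., keyway ≈ 41° world.

```bash
echo '{"moves": [[9.03, -0.1, 2, 0, 0.088], [9.03, -0.1, 4, 0, 0.088], [9.03, -0.1, 10, 0, 0.088], [9.03, -0.1, 14, 0, 0.088], [9.03, -0.1, 16, 0, 0.088], [9.03, -0.1, 16, 0, 0.088]]}' | python3 drive.py
python3 - <<'E'
from m import *
v=[]
for i in range(3):
    ctrl.snapshot('side'); v.append(to_tool([.5075,.2488,.045]))
print(np.array(v).round(4)); o,T=tool(); print(o['orientation'],o['force'])
E
```

```text
clock: 16.02
tool_pos: [0.5063, 0.248, 0.0618]
orientation: [-179.8, 0.2, 45.4]
force: [0.3, 0.2, 1.0]
opening: 0.0875
gripper_force: 0.0
[[ 0.0004  0.0005  0.0181]
 [-0.0003  0.0006  0.0189]
 [-0.0006  0.0008  0.0193]]
[-1.79808219e+02 -4.05385941e-02  4.54425131e+01] [-0.33110481  0.74388229  0.33934249]
```

```bash
echo '{"moves": [[0, 0.06, 1.2, 0, 0.088], [0, 0.06, 1.8, 0, 0.088], [0, 0.06, 1.8, 0, 0.07], [0, 0.06, 1.8, 0, 0.0], [0, 0.06, 1.8, 0, 0.0], [0, 0.06, 1.8, 0, 0.0], [0, 0.06, 1.8, 0, 0.0]]}' | python3 drive.py
python3 st.py
echo '{"moves": [[0, 0, -0.4, 0, 0], [0, 0, -1, 0, 0], [0, 0, -2, 0, 0], [0, 0, -2, 0, 0]]}' | python3 drive.py
python3 st.py
```

```text
clock: 17.05
tool_pos: [0.5069, 0.2493, 0.0451]
orientation: [-179.8, 0.1, 45.5]
force: [-0.5, 0.4, 1.1]
opening: 0.0563
gripper_force: 30.0
[-0.0033  0.0017 -1.    ] [-1.798e+02  7.000e-02  4.548e+01] [ 45.9   22.88 -26.95  -0.32 -40.23  89.82]
clock: 17.55
tool_pos: [0.5073, 0.2497, 0.066]
orientation: [-179.8, -0.0, 45.5]
force: [-0.3, -0.5, -5.3]
opening: 0.056
gripper_force: 30.0
[-0.0022  0.0028 -1.    ] [-1.798e+02 -3.000e-02  4.549e+01] [ 45.9   21.21 -25.95  -0.3  -42.81  89.81]
```

Scaled: -0.201 m is -20.1, 0.1955 m is 19.55, 20.6 degrees is 4.12.

```bash
echo '{"moves": [[0, 0, -5, 0, 0], [0, 0, -10, 0, 0], [0, 0, -14, 0, 0], [-5, 4.9, -14, 1, 0], [-10, 9.8, -14, 2.2, 0], [-14, 13.7, -14, 3, 0], [-17.5, 17, -14, 3.6, 0], [-20.1, 19.55, -14, 4.12, 0]]}' | python3 drive.py
echo '{"moves": [[0, 0, 0, 0, 0], [0, 0, 0, 0, 0]]}' | python3 drive.py
python3 - <<'E'
from m import *
v=[]
for i in range(4):
    s=snap('wrist' if i==0 else ('scene' if i==1 else 'side')); v.append(to_tool([.5056,-.0307,.2])); save(s,'s8%d.png'%i)
    if i==0: drive(s)
print(np.array(v).round(4)); o,T=tool(); print(o['orientation'],o['force'],o['moment'],o['joint_pos'])
a=cv2.imread('pics/s81.png')[150:240,190:310];b=cv2.imread('pics/s82.png')[150:240,230:350]
w=cv2.imread('pics/s80.png'); w=cv2.resize(w,(768,576))[:312]
cv2.imwrite('pics/s8.png',np.vstack([cv2.resize(np.hstack([a,b]),None,fx=3.2,fy=3.2,interpolation=cv2.INTER_CUBIC),w]))
E
```

```text
clock: 18.55
tool_pos: [0.5048, -0.0337, 0.2044]
orientation: [-179.8, 0.2, 24.7]
force: [1.3, 0.1, -5.7]
opening: 0.0561
gripper_force: 30.0
clock: 18.8
tool_pos: [0.5056, -0.0315, 0.2044]
orientation: [-179.8, 0.1, 24.8]
force: [0.5, 0.4, -5.1]
opening: 0.0561
gripper_force: 30.0
plate [ 204  115   69   40 1598] 1598 c 539.4 7.1 size 41.2 73.8 ang 20.4 z 0.0362
nose [221 150  34  15 349] 349 c 526.4 -2.4 size 12.4 31.4 ang 20.7 z 0.0802
shafttop [249 221  15   4  48] 48 c 497.5 -35.7 size 3.0 11.1 ang 21.5 z 0.14
[[ 0.0001 -0.0003  0.0044]
 [-0.0001 -0.0001  0.0045]
 [-0.0002 -0.      0.0044]
 [-0.0003  0.      0.0044]]
[-1.79829536e+02  1.52528716e-01  2.49603158e+01] [-0.10278842  1.07995222 -4.43160219] [-0.1388468   0.08136882 -0.00550199] [ 18.66538275   6.96425048 -23.92189073  -0.17763123 -59.28427948
  96.38566357]
```

View pics/s8.png

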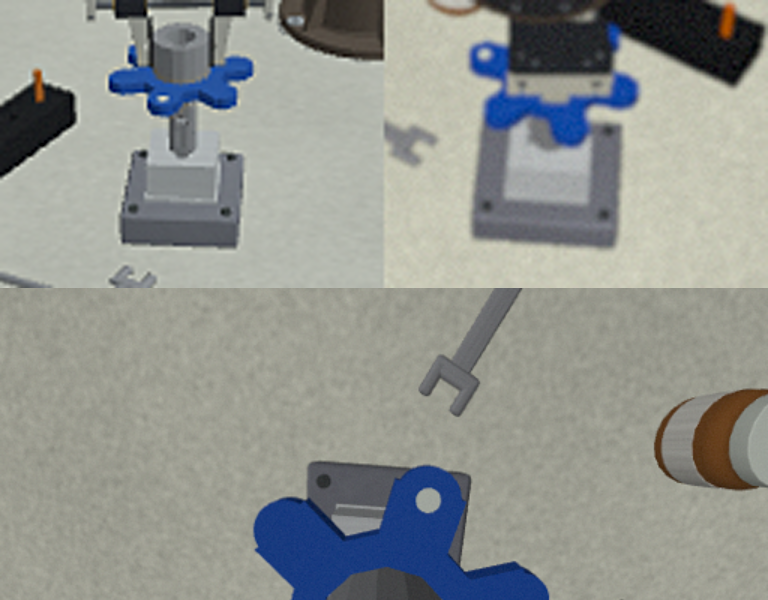

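The wheel hangs level and centred above the shaft (hub at (180,50) over shaft (183,130) in the scene view). Lowering gently.

```bash
echo '{"moves": [[0, 0, 1, 0, 0], [0, 0, 1.8, 0, 0], [0, 0, 1.8, 0, 0]]}' | python3 drive.py | egrep 'pos|force'
echo '{"moves": [[0, 0, 0.1, 0, 0], [0, 0, 0.2, 0, 0], [0, 0, 0.3, 0, 0], [0, 0, 0.4, 0, 0]]}' | python3 drive.py | egrep 'pos|force'
echo '{"moves": [[0, 0, 0.05, 0, 0], [0, 0, 0.1, 0, 0]]}' | python3 drive.py | egrep 'pos|force'
```

```text
tool_pos: [0.505, -0.0314, 0.1853]
force: [-0.1, 0.5, -4.6]
gripper_force: 30.0
tool_pos: [0.5058, -0.0314, 0.1825]
force: [-0.0, -0.9, -4.9]
gripper_force: 30.0
tool_pos: [0.5057, -0.0314, 0.1815]
force: [0.4, 0.5, -5.9]
gripper_force: 30.0
```

Scaled: 0.004 m is 0.4, 0.003 m is 0.3.

```bash
echo '{"moves": [[0, 0, 0.1, 0, 0], [0, 0, 0.2, 0, 0], [0, 0, 0.3, 0, 0], [0, 0, 0.4, 0, 0]]}' | python3 drive.py | egrep 'pos|force'
echo '{"moves": [[0, 0, 0.1, 0, 0], [0, 0, 0.2, 0, 0], [0, 0, 0.3, 0, 0], [0, 0, 0.4, 0, 0]]}' | python3 drive.py | egrep 'pos|force'
```

```text
tool_pos: [0.5056, -0.0313, 0.1774]
force: [-0.8, 0.6, -5.1]
gripper_force: 30.0
tool_pos: [0.5056, -0.0313, 0.1734]
force: [-1.8, 3.3, -3.0]
gripper_force: 30.0
```

Scaled: -0.0007 m is -0.07, 0.003 m is 0.3.

```bash
echo '{"moves": [[0, -0.07, 0, 0, 0], [0, -0.07, 0.1, 0, 0], [0, -0.07, 0.2, 0, 0], [0, -0.07, 0.3, 0, 0]]}' | python3 drive.py | egrep 'pos|force'
echo '{"moves": [[0, 0, 0.1, 0, 0], [0, 0, 0.2, 0, 0], [0, 0, 0.3, 0, 0]]}' | python3 drive.py | egrep 'pos|force'
```

```text
tool_pos: [0.5053, -0.0308, 0.1704]
force: [0.1, -0.2, -5.8]
gripper_force: 30.0
tool_pos: [0.5053, -0.0307, 0.1674]
force: [-0.4, -0.3, -5.2]
gripper_force: 30.0
```

Free now; underside ≈ 122 mm. Approaching the key top with 1 mm steps.

```bash
echo '{"moves": [[0, 0, 0.1, 0, 0], [0, 0, 0.15, 0, 0]]}' | python3 drive.py | egrep 'pos|force'
echo '{"moves": [[0, 0, 0.05, 0, 0], [0, 0, 0.1, 0, 0]]}' | python3 drive.py | egrep 'pos|force'
echo '{"moves": [[0, 0, 0.05, 0, 0], [0, 0, 0.1, 0, 0]]}' | python3 drive.py | egrep 'pos|force|ori'
```

```text
tool_pos: [0.5053, -0.0307, 0.1659]
force: [0.0, 0.0, -4.8]
gripper_force: 30.0
tool_pos: [0.5054, -0.0307, 0.165]
force: [0.1, -0.0, -5.3]
gripper_force: 30.0
tool_pos: [0.5053, -0.0307, 0.164]
orientation: [-179.8, 0.2, 24.9]
force: [0.2, -0.1, -4.2]
gripper_force: 30.0
```

```bash
echo '{"moves": [[0, 0, 0.05, 0, 0], [0, 0, 0.1, 0, 0]]}' | python3 drive.py | egrep 'pos|force|ori'
echo '{"moves": [[0, 0, 0.05, 0, 0], [0, 0, 0.1, 0, 0]]}' | python3 drive.py | egrep 'pos|force|ori'
```

```text
tool_pos: [0.5053, -0.0307, 0.163]
orientation: [-179.8, 0.1, 24.9]
force: [0.8, 0.6, -5.1]
gripper_force: 30.0
tool_pos: [0.5053, -0.0307, 0.162]
orientation: [-179.8, 0.2, 24.9]
force: [-0.1, -0.4, -5.3]
gripper_force: 30.0
```

Underside should be ~117 mm with no contact — the keyway seems to have found the key. Continuing slowly.

```bash
echo '{"moves": [[0, 0, 0.1, 0, 0], [0, 0, 0.2, 0, 0], [0, 0, 0.3, 0, 0]]}' | python3 drive.py | egrep 'pos|force|ori'
echo '{"moves": [[0, 0, 0.1, 0, 0], [0, 0, 0.2, 0, 0], [0, 0, 0.3, 0, 0]]}' | python3 drive.py | egrep 'pos|force|ori'
echo '{"moves": [[0, 0, 0, 0, 0]]}' | python3 drive.py | egrep 'force'; python3 -c "
from h import *
o,T=tool();print(o['moment'],o['orientation'])"
```

```text
tool_pos: [0.5053, -0.0307, 0.1589]
orientation: [-179.8, 0.2, 24.9]
force: [-0.4, 0.3, -4.7]
gripper_force: 30.0
tool_pos: [0.5053, -0.0307, 0.1559]
orientation: [-179.8, 0.1, 24.9]
force: [-1.3, -0.0, -5.3]
gripper_force: 30.0
force: [0.0, 0.7, -6.2]
gripper_force: 30.0
[-0.05464409  0.08815864 -0.00130262] [-1.79834421e+02  1.63620960e-01  2.48790640e+01]
```

Scaled: 0.009 m is 0.9, 0.0075 m is 0.75.

```bash
echo '{"moves": [[0, 0, 0.15, 0, 0], [0, 0, 0.3, 0, 0], [0, 0, 0.45, 0, 0], [0, 0, 0.6, 0, 0], [0, 0, 0.75, 0, 0], [0, 0, 0.9, 0, 0]]}' | python3 drive.py | egrep 'pos|force|ori'
echo '{"moves": [[0, 0, 0.15, 0, 0], [0, 0, 0.3, 0, 0], [0, 0, 0.45, 0, 0], [0, 0, 0.6, 0, 0], [0, 0, 0.75, 0, 0], [0, 0, 0.9, 0, 0]]}' | python3 drive.py | egrep 'pos|force|ori'
echo '{"moves": [[0, 0, 0.15, 0, 0], [0, 0, 0.3, 0, 0], [0, 0, 0.45, 0, 0], [0, 0, 0.6, 0, 0], [0, 0, 0.75, 0, 0], [0, 0, 0.9, 0, 0]]}' | python3 drive.py | egrep 'pos|force|ori'
```

```text
tool_pos: [0.5053, -0.0307, 0.1469]
orientation: [-179.8, 0.2, 24.9]
force: [0.1, -1.0, -5.2]
gripper_force: 30.0
tool_pos: [0.5052, -0.0307, 0.1379]
orientation: [-179.8, 0.2, 24.9]
force: [0.2, -0.5, -5.0]
gripper_force: 30.0
tool_pos: [0.5052, -0.0307, 0.1289]
orientation: [-179.8, 0.2, 24.9]
force: [-0.1, -0.2, -5.2]
gripper_force: 30.0
```

Scaled: 0.0025 m is 0.25, 0.002 m is 0.2.

```bash
echo '{"moves": [[0, 0, 0.1, 0, 0], [0, 0, 0.2, 0, 0], [0, 0, 0.25, 0, 0]]}' | python3 drive.py | egrep 'pos|force|ori'
echo '{"moves": [[0, 0, 0.04, 0, 0], [0, 0, 0.08, 0, 0]]}' | python3 drive.py | egrep 'pos|force|ori'
echo '{"moves": [[0, 0, 0.03, 0, 0], [0, 0, 0.06, 0, 0]]}' | python3 drive.py | egrep 'pos|force|ori'
```

```text
tool_pos: [0.5052, -0.0307, 0.1264]
orientation: [-179.8, 0.2, 24.9]
force: [-0.7, -1.2, -5.4]
gripper_force: 30.0
tool_pos: [0.5052, -0.0307, 0.1257]
orientation: [-179.8, 0.1, 24.9]
force: [0.2, 0.1, -4.9]
gripper_force: 30.0
tool_pos: [0.5052, -0.0307, 0.1251]
orientation: [-179.8, 0.2, 24.9]
force: [-0.5, 0.4, -3.7]
gripper_force: 30.0
```

Scaled: 0.0003 m is 0.03.

```bash
echo '{"moves": [[0, 0, 0.03, 0, 0], [0, 0, 0.03, 0, 0]]}' | python3 drive.py | egrep 'pos|force|ori'
echo '{"moves": [[0, 0, 0.03, 0, 0], [0, 0, 0.03, 0, 0]]}' | python3 drive.py | egrep 'pos|force|ori'
```

```text
tool_pos: [0.5052, -0.0307, 0.1251]
orientation: [-179.8, 0.1, 24.9]
force: [-1.7, -0.0, -0.4]
gripper_force: 30.0
tool_pos: [0.5052, -0.0307, 0.1251]
orientation: [-179.8, 0.1, 24.9]
force: [-4.0, 1.0, 5.9]
gripper_force: 30.0
```

The wheel is seated (upward force rising at TCP 0.125). Releasing and retreating.

```bash
echo '{"moves": [[0, 0, 0, 0, 0.088], [0, 0, 0, 0, 0.088], [0, 0, 0, 0, 0.088], [0, 0, 0, 0, 0.088], [0, 0, 0, 0, 0.088], [0, 0, 0, 0, 0.088]]}' | python3 drive.py
echo '{"moves": [[0, 0, -3, 0, 0.088], [0, 0, -9, 0, 0.088], [0, 0, -14, 0, 0.088], [-9, 0, -15, 0, 0.088], [-9, 0, -15, 0, 0.088], [-9, 0, -15, 0, 0.088]]}' | python3 drive.py
python3 - <<'E'
from m import *
s=snap('wrist'); X=s['X'];z=X[...,2]
near=np.hypot(X[...,0]-.5055,X[...,1]+.031)
for a,b,n in((.126,.136,'hub'),(.087,.097,'disc'),(.138,.143,'shaft')):
    P=X[(near<.08)&(z>a)&(z<b)]; c=P.mean(0); 
    A=np.c_[P[:,:2]-c[:2],np.ones(len(P))]; k=np.linalg.lstsq(A,P[:,2],rcond=None)[0]; print(n,len(P),np.median(P[:,2]),'slope deg',np.degrees(k[:2]))
save(s,'w9.png'); save(snap('scene'),'s9.png')
a=cv2.imread('pics/s9.png')[140:240,190:310]; b=cv2.imread('pics/w9.png')[60:220,140:370]
cv2.imwrite('pics/f.png',np.vstack([cv2.resize(a,(480,400))[100:],cv2.resize(b,(480,300))]))
E
```

```text
clock: 28.5
tool_pos: [0.5052, -0.0307, 0.1245]
orientation: [-179.8, 0.2, 24.9]
force: [-0.0, 0.4, -0.6]
opening: 0.0874
gripper_force: 0.0
clock: 29.25
tool_pos: [0.4228, -0.0694, 0.2756]
orientation: [-179.8, 0.0, 24.8]
force: [0.6, 0.3, 0.2]
opening: 0.0873
gripper_force: 0.0
hub 2022 0.1303144456662341 slope deg [-0.17256299  0.01141384]
disc 6428 0.09231662364924054 slope deg [ 0.02645703 -0.01210018]
shaft 486 0.14014395875745392 slope deg [1.24999406 0.72687604]
```

View pics/f.png

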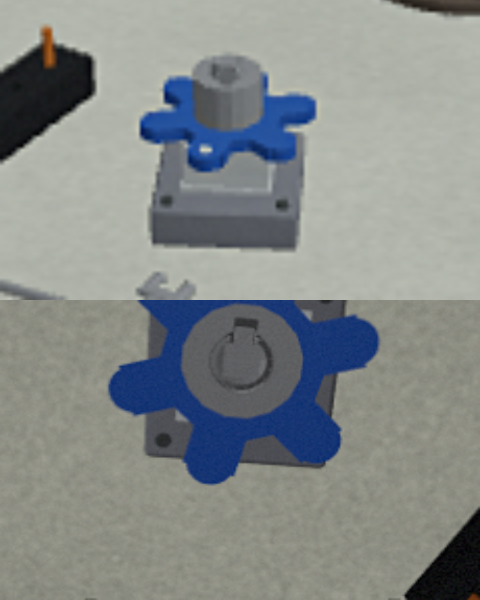

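The picture shows the wheel flat on the nose: hub top at 130 mm, disc at 92 mm, both level. The keyway at (245,325) sits over the key. Handing in.

```bash
python3 -c "
from plant import ctrl
print(ctrl.close_job())"
```

```text
the job is handed in; nothing more can be done
None
```

The key is in its pocket (top at 120 mm) and the blue star wheel sits keyed, level and fully home on the nose, released; the job was handed in at about 29 s of the 72 s, and forces stayed low in every reading.

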